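Find the rocking tin lid and seat it

ROBOT

A 7-joint arm with a two-finger parallel gripper is mounted at the origin on the work surface. World frame = base frame: x ahead of the robot, y to its left, z up, the work surface at z = 0. Lengths are in m, angles in rad, forces in N, time in s.
With the tool pointing down it reaches from about 0.4 to 0.875 m from the base axis. Payload 19.3 kg.
Tool frame: the origin (TCP) lies at the very end of the fingers, on their centre line; the grasp point (between the pads) lies 19 mm behind it; z points along the fingers, y is the direction in which the jaws open and shut (so a half turn about z gives the same grasp; the last joint's range is limited). The gripper opens to 85 mm and grips with 20 to 120 N. Pads are 22 mm wide; open, the fingers measure 114 mm over their backs; the gripper's body (76 mm by 85 mm) begins 54 mm behind the grasp point. The pads swing forward as they close: fully open they stand 13 mm farther back than shut.
Start: joints at [1.189, 0.521, -0.036, 1.599, 0.021, 1.021, -0.113], TCP at [0.192, -0.595, 0.211] pointing down, gripper open.
Joint ranges: [-2.91, 2.91], [-0.3, 2.13], [-1.5, 1.42], [0.17, 2.43], [-1.26, 4.41], [0.16, 1.93], [-2.52, 2.52]. Speed limits (rad/s): [1.89, 1.89, 2.39, 2.39, 3.01, 3.01, 3.01].

INTERFACE

Orientations are given as [roll, pitch, yaw] about the fixed x, y, z axes, in that order (R = Rz(yaw) Ry(pitch) Rx(roll)).
In Python, from workcell import bot, vision, job_done gives the robot as it stands.
- The arm moves only by the tool arm_command, never from a script. Its arguments are lists of equal length, an entry for each row: "gripper": the finger opening in cm, from 0 to 8.54; "slide": the shift along the tool's x, y, z in cm, a list of three; "turn": the turn, a rotation vector about the tool's x, y, z in degrees, a list of three. A call has 1 to 5 rows; each row is the pose to reach, as a shift and turn from the pose commanded when the call began, along the tool's axes at that moment; what a row does not reach only later rows make up. A row lasts 1/8 s, in which the tool goes at most 62.5 mm and 10.7 degrees, less where a joint would pass 70% of its speed; a pose out of reach is approached as far as the arm can. A call with a gripper value outside its range is refused whole. The fingers move at their own pace and stop on an object; "force" is the grip in N (left out, the last holds). Time passes only in rows, so rows that repeat a pose let the fingers close. It gives the time, the measured TCP pose, the force and the opening at its end, in the units of the state.
- bot.observe(): the state, without advancing time (a new reading comes with each control period).
- vision.grab_frame(name): name is "scene" or "top"; returns the picture (400x640x3 uint8, blue, green, red); there is no depth.
- vision.camera_model(name): a dict with "mtx" (3x3 intrinsics, pixels), "k1" (the pictures are not rectified: a ray, as slopes to the right and down, at radius r is drawn at 1 + k1 r^2 times it, then the intrinsics apply), "T" (4x4, takes a point from camera to world coordinates). Camera axes: x right, y down, z forward; pixel columns grow to the right and rows downward; lengths in m; the calibration is good to about 2 mm. A picture is of the moment at which its call begins. camera_model takes no time and is no camera call.
- job_done(): hands the job in, once; it reports no verdict.
The state is a dict: "clock": time; "qpos": joint angles; "qd": joint speeds; "joint_efforts": joint torques, N m; "position": TCP position; "tool_rot": TCP orientation; "force": force on the tool from outside, world axes, zero at the start; "moment": the same for the moment, N m; "grip_width": finger opening in m.
Only numpy, scipy, OpenCV 4.12 (cv2) and the standard library are available. Lean on these libraries where they do the work, as an engineer would, in place of code of your own. Each camera call takes 0.05 s, during which the arm holds its last target. There are 200 camera calls.

TASK

One of the five brass tin lids on the spice stall's board is not on properly. With your fingertips, press near the edge of the lids until you find the one that rocks, then press that lid at its middle until it is fully home and lies flat. Do not lift any lid, leave everything else where it stands, and finish clear of it all.

Things in the scene. Friction and masses are not known exactly. Their poses are not given: they have to be found in the camera images.
- board: Dark wooden display board, 280 x 460 mm (x by y at yaw 0) and 45 mm thick, fixed to the stall table. Origin: centre of its underside, on the table; its x axis points away from the robot, z up. Five round tins are sunk in it: three in a row 65 mm beyond its centre, 130 mm apart, and two in a row 65 mm nearer, 85 mm left and right.
- lid_a_top (a point): Centre of the flat top of one of five identical round brass lids, 80 mm across; z is the lid's upright axis. Of all the lids: each is on a round tin sunk in the board, and which tin stands where changes from run to run. All start level, tops 74 to 82 mm above the table; each tin is sunk differently, so height does not tell which is loose.
- lid_b_top (a point): Centre of the flat top of one of five identical round brass lids, 80 mm across; z is the lid's upright axis. Of all the lids: four of the five are fully home: they lie on their tin's rim (72 mm across) and do not give anywhere. One, any of the five, stands 6 mm off its rim, held level by its plug.
- lid_c_top (a point): Centre of the flat top of one of five identical round brass lids, 80 mm across; z is the lid's upright axis. Of all the lids: the loose one, pressed within some 15 mm of its edge with 2 to 6 N, rocks about its centre: its edge drops 6 mm, a broad fingertip just inside it 3 to 4 mm (tilt about 0.15 rad), and meets the rim. It levels itself when let go.
- lid_d_top (a point): Centre of the flat top of one of five identical round brass lids, 80 mm across; z is the lid's upright axis. Of all the lids: the loose one, pressed at its middle, resists with about 10 N, then slides straight down 6 mm until it lies on the rim, where it stays and no longer rocks. 18 N is ample.
- lid_e_top (a point): Centre of the flat top of one of five identical round brass lids, 80 mm across; z is the lid's upright axis. Of all the lids: they are thin-skirted (20 mm high in all), flat on top apart from a shallow ring, and tight: they need no turning.
- jar: Small amber glass jar with a steel cap, 38 mm across, 65 mm tall, loose, standing on the board at its near left corner. Origin: centre of its underside. A bystander.
- shaker: Small steel shaker, 32 mm across, 50 mm tall, loose, standing on the board between the two near lids. Origin: centre of its underside. A bystander.
- scoop: Small steel scoop with a wooden handle, 115 mm long, 44 mm wide, 22 mm high, loose, lying on the board at its near right corner. Origin: on its underside near the middle. A bystander.
- mill: Turned wooden pepper mill, 54 mm across, 130 mm tall, loose, on the table left of the board. Origin: centre of its underside. A bystander.
- bowl: Brass bowl, 110 mm across, 45 mm tall, loose, on the table right of the board. Origin: centre of its underside. A bystander.
- mortar: Marble mortar, 100 mm across, 75 mm tall, loose, on the table right of the board. Origin: centre of its underside. A bystander.
- flask: Green glass bottle with a wooden stopper, 60 mm across, 150 mm tall, loose, on the table left of the board, towards its far side. Origin: centre of its underside. A bystander.

How it is judged:
By the outcome, as a careful person would: the job done as asked, in the order asked, and still so for the second after the job is handed in, with the robot touching nothing.
It also fails if it takes over 51 s, if anything falls off the work surface, if the arm or the gripper's body presses on something with over 40 N, if the wrist force passes 120 N, or if a joint passes its speed limit or range.

## Working session

There is one attempt and no reset: what is moved stays moved. The work goes in short steps, Python scripts to look and compute and a tool call to move; the robot and the scene stay as the last step left them, time stands still between calls to the robot, and variables do not carry over. Pictures are saved under pics/ and viewed, about 8 in all and at most 12, crops included, and the job is handed in when it is done.

Besides the shell and the picture viewer there is one more tool, called after ">>>" by a JSON object that holds its "fn" and its "kwargs", one argument or row to a line. arm_command: Moves the arm, as the interface text tells. Its arguments: {"type":"object","properties":{"gripper":{"type":"array","items":{"type":"number"}},"slide":{"type":"array","items":{"type":"array","items":{"type":"number"}}},"turn":{"type":"array","items":{"type":"array","items":{"type":"number"}}},"force":{"type":"number"}},"required":["gripper","slide","turn"]}

```bash
mkdir -p pics; python3 - <<'E'
from workcell import bot, vision
import cv2
for n in("scene","top"):
    cv2.imwrite(f"pics/{n}0.png",vision.grab_frame(n)); m=vision.camera_model(n); print(n,m)
print(bot.observe())
E
```

```text
scene {'mtx': array([[380.85605009,   0.        , 315.5011539 ],
       [  0.        , 380.85605009, 192.04733287],
       [  0.        ,   0.        ,   1.        ]]), 'k1': -0.0256042108245544, 'T': array([[ 0.74258713,  0.48133006, -0.46570991,  0.97635462],
       [ 0.66973636, -0.52931563,  0.52084371, -0.48903853],
       [ 0.0041902 , -0.6986747 , -0.71542722,  0.78722839],
       [ 0.        ,  0.        ,  0.        ,  1.        ]])}
top {'mtx': array([[395.98652242,   0.        , 307.55375594],
       [  0.        , 395.98652242, 201.61623226],
       [  0.        ,   0.        ,   1.        ]]), 'k1': 0.026444376092436998, 'T': array([[ 0.02402343, -0.99730386,  0.06933896,  0.46229797],
       [-0.99964541, -0.02476088, -0.00979547, -0.00478822],
       [ 0.01148596, -0.06907905, -0.99754507,  1.17032483],
       [ 0.        ,  0.        ,  0.        ,  1.        ]])}
{'clock': 0.1, 'qpos': array([ 1.18878513,  0.52195139, -0.03629883,  1.59995429,  0.02118184,
        1.02111056, -0.11281576]), 'qd': array([ 0.00086106, -0.00026311, -0.00050405, -0.00085506, -0.00046912,
       -0.00063796,  0.00067103]), 'joint_efforts': array([ 5.01801755e-03, -9.28496790e+01,  1.98503405e+00, -3.70535982e+01,
        1.82903587e-02,  5.28007906e-03,  1.54478244e-05]), 'position': array([ 0.19159234, -0.59456209,  0.21008432]), 'tool_rot': array([-3.14055589e+00,  7.22049726e-05,  3.11750268e-01]), 'force': array([-0.66363765,  0.07728542, -0.50193318]), 'moment': array([-0.00587921, -0.01060094, -0.00578846]), 'grip_width': 0.08541009774825097}
```

View pics/top0.png

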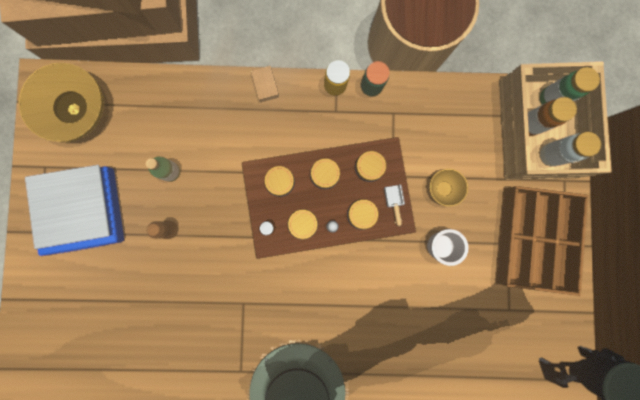

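View pics/scene0.png

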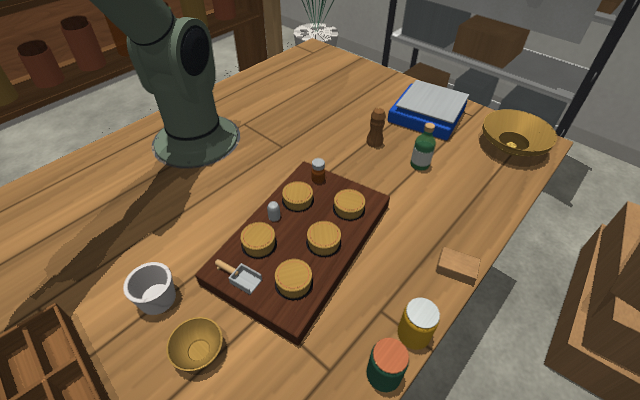

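The top view shows lids near (279,180), (325,173), (371,165), (302,224) and (363,214). The jar is at (266,228), the shaker at (333,226) and the scoop at (396,200).

```bash
cat > h.py <<'E'
import numpy as np, cv2
from scipy.spatial.transform import Rotation as R
from workcell import bot, vision
def ray(n,uv,z):
    m=vision.camera_model(n);T=m["T"]
    d=np.array([m["k1"],0,0,0,0.]) 
    p=cv2.undistortPoints(np.array([[uv]],float),m["mtx"],d[[0,1,2,3,4]])[0,0]
    v=T[:3,:3]@[p[0],p[1],1]; return T[:3,3]+v*(z-T[2,3])/v[2]
def to(target,yaw=None):
    "shift (cm, tool axes) and turn (deg) to the target"
    s=bot.observe(); r=R.from_euler('xyz',s["tool_rot"])
    print("shift cm",np.round(r.inv().apply(np.array(target)-s["position"])*100,2), "at",np.round(s["position"],4))
    if yaw is not None:
        print("turn deg",np.round(np.degrees((r.inv()*R.from_euler('xyz',[np.pi,0,yaw])).as_rotvec()),1))
E
python3 - <<'E'
from h import *
im=cv2.imread("pics/top0.png")
hsv=cv2.cvtColor(im,cv2.COLOR_BGR2HSV)
c=[]
for u,v in [(279,180),(325,173),(371,165),(302,224),(363,214)]:
    roi=hsv[v-20:v+21,u-20:u+21]
    m=((roi[...,2]>150)&(roi[...,1]>90)).astype(np.uint8)
    n,l,st,ce=cv2.connectedComponentsWithStats(m); k=l[20,20]
    uv=ce[k]+[u-20,v-20]; p=ray("top",uv,.078); c.append(p[:2]); print(uv.round(1),st[k],p.round(4))
c=np.array(c)
b=np.array([[.065,.13],[.065,0],[.065,-.13],[-.065,.085],[-.065,-.085]])
A=c-c.mean(0);B=b-b.mean(0);U,_,V=np.linalg.svd(B.T@A);Rm=(U@V).T
t=c.mean(0)-Rm@b.mean(0);print("yaw",np.arctan2(Rm[1,0],Rm[0,0]),"t",t);print(((b@Rm.T+t)).round(4))
for n,uv in dict(jar=(266,228),shaker=(333,226),scoop=(396,200)).items(): print(n,ray("top",uv,.1).round(3))
p=(b@Rm.T+t)[4]; to([p[0],p[1],.15],np.arctan2(Rm[1,0],Rm[0,0]))
E
```

```text
[278.6 180. ] [  5   6  30  29 685] [0.5963 0.0661 0.078 ]
[325.1 172.5] [  6   5  29  30 679] [ 0.6205 -0.0622  0.078 ]
[371.2 165. ] [  6   6  29  29 673] [ 0.6449 -0.1902  0.078 ]
[302.4 223.9] [  6   6  30  30 696] [ 0.4763 -0.0028  0.078 ]
[363.4 213.9] [  6   6  30  29 699] [ 0.5081 -0.1706  0.078 ]
yaw 0.1879216818700664 t [ 0.55645579 -0.07437076]
[[ 0.596   0.0655]
 [ 0.6203 -0.0622]
 [ 0.6446 -0.1899]
 [ 0.4767 -0.003 ]
 [ 0.5085 -0.17  ]]
jar [0.463 0.095 0.1  ]
shaker [ 0.472 -0.086  0.1  ]
scoop [ 0.547 -0.255  0.1  ]
shift cm [ 43.18 -30.68   6.04] at [ 0.1916 -0.5946  0.2101]
turn deg [-0.1  0.   7.1]
```

>>> {"fn": "arm_command", "kwargs": {
  "gripper": [0, 0, 0, 0, 0],
  "slide": [
    [46.4, -30.3, 0],
    [46.4, -30.3, 0],
    [46.4, -30.3, 0],
    [46.4, -30.3, 0],
    [46.4, -30.3, 0]
  ],
  "turn": [
    [0, 0, 7.1],
    [0, 0, 7.1],
    [0, 0, 7.1],
    [0, 0, 7.1],
    [0, 0, 7.1]
  ],
  "force": 40
}}

```text
clock: 0.72
position: [0.3893, -0.3502, 0.2106]
tool_rot: [-3.142, 0.0, 0.188]
force: [1.5, -0.7, 0.4]
grip_width: -0.0003
```

```bash
python3 -c "
from h import *
to([.54,-.164,.105],.188); print(bot.observe()['force'],bot.observe()['grip_width'])"
```

```text
shift cm [ 18.29 -15.48  10.55] at [ 0.3893 -0.3502  0.2106]
turn deg [-0.  0. -0.]
[ 1.45107273 -0.71347581  0.35371739] -0.00027124580557560485
```

>>> {"fn": "arm_command", "kwargs": {
  "gripper": [0, 0, 0, 0, 0],
  "slide": [
    [17.3, -14.5, 4],
    [17.3, -14.5, 8],
    [17.3, -14.5, 10.5],
    [17.3, -14.5, 10.5],
    [17.3, -14.5, 10.5]
  ],
  "turn": [
    [0, 0, 0],
    [0, 0, 0],
    [0, 0, 0],
    [0, 0, 0],
    [0, 0, 0]
  ]
}}

```text
clock: 1.35
position: [0.5319, -0.1728, 0.1029]
tool_rot: [-3.138, 0.003, 0.193]
force: [-0.2, -0.5, -0.7]
grip_width: -0.0003
```

```bash
python3 -c "
from h import *
to([.54,-.164,.084],.188); print(bot.observe()['force'])"
```

```text
shift cm [ 0.97 -0.7   1.89] at [ 0.5319 -0.1728  0.1029]
turn deg [-0.2  0.2  0.3]
[-0.23942018 -0.54919333 -0.65086003]
```

>>> {"fn": "arm_command", "kwargs": {
  "gripper": [0, 0, 0, 0],
  "slide": [
    [0.5, -0.4, 0.8],
    [0.5, -0.4, 1.6],
    [0.5, -0.4, 1.9],
    [0.5, -0.4, 1.9]
  ],
  "turn": [
    [0, 0, 0],
    [0, 0, 0],
    [0, 0, 0],
    [0, 0, 0]
  ]
}}

```text
clock: 1.85
position: [0.5351, -0.173, 0.0867]
tool_rot: [3.141, 0.0, 0.187]
force: [0.5, 0.2, 0.6]
grip_width: -0.0002
```

```bash
python3 -c "
from h import *
to([.54,-.164,.084],.188); print(bot.observe()['force'])"
```

```text
shift cm [ 0.65 -0.79  0.27] at [ 0.5351 -0.173   0.0867]
turn deg [ 0.   0.  -0.1]
[0.47605432 0.20677229 0.55869074]
```

>>> {"fn": "arm_command", "kwargs": {
  "gripper": [0, 0, 0, 0],
  "slide": [
    [0.6, -0.7, 0],
    [0.6, -0.7, 0.2],
    [0.6, -0.7, 0.4],
    [0.6, -0.7, 0.4]
  ],
  "turn": [
    [0, 0, 0],
    [0, 0, 0],
    [0, 0, 0],
    [0, 0, 0]
  ]
}}

```text
clock: 2.35
position: [0.5398, -0.1645, 0.0824]
tool_rot: [-3.142, 0.0, 0.188]
force: [-0.1, -0.0, -0.5]
grip_width: -0.0001
```

>>> {"fn": "arm_command", "kwargs": {
  "gripper": [0, 0, 0],
  "slide": [
    [0, 0, 0.1],
    [0, 0, 0.2],
    [0, 0, 0.2]
  ],
  "turn": [
    [0, 0, 0],
    [0, 0, 0],
    [0, 0, 0]
  ]
}}

```text
clock: 2.72
position: [0.5399, -0.1644, 0.0805]
tool_rot: [-3.142, 0.0, 0.188]
force: [0.4, 0.0, 0.3]
grip_width: 0.0001
```

>>> {"fn": "arm_command", "kwargs": {
  "gripper": [0, 0, 0],
  "slide": [
    [0, 0, 0.1],
    [0, 0, 0.1],
    [0, 0, 0.1]
  ],
  "turn": [
    [0, 0, 0],
    [0, 0, 0],
    [0, 0, 0]
  ]
}}

```text
clock: 3.1
position: [0.54, -0.1644, 0.0796]
tool_rot: [3.142, 0.0, 0.188]
force: [-0.5, -0.3, 0.1]
grip_width: -0.0003
```

>>> {"fn": "arm_command", "kwargs": {
  "gripper": [0, 0, 0],
  "slide": [
    [0, 0, 0.1],
    [0, 0, 0.1],
    [0, 0, 0.1]
  ],
  "turn": [
    [0, 0, 0],
    [0, 0, 0],
    [0, 0, 0]
  ]
}}

```text
clock: 3.48
position: [0.54, -0.1644, 0.0786]
tool_rot: [-3.142, 0.0, 0.188]
force: [0.1, -0.6, 0.5]
grip_width: 0.0002
```

>>> {"fn": "arm_command", "kwargs": {
  "gripper": [0, 0, 0],
  "slide": [
    [0, 0, 0.1],
    [0, 0, 0.1],
    [0, 0, 0.1]
  ],
  "turn": [
    [0, 0, 0],
    [0, 0, 0],
    [0, 0, 0]
  ]
}}

```text
clock: 3.85
position: [0.54, -0.1644, 0.0776]
tool_rot: [-3.142, 0.0, 0.188]
force: [0.2, 0.6, -0.4]
grip_width: 0.0003
```

>>> {"fn": "arm_command", "kwargs": {
  "gripper": [0, 0, 0],
  "slide": [
    [0, 0, 0.1],
    [0, 0, 0.1],
    [0, 0, 0.1]
  ],
  "turn": [
    [0, 0, 0],
    [0, 0, 0],
    [0, 0, 0]
  ]
}}

```text
clock: 4.22
position: [0.54, -0.1643, 0.0766]
tool_rot: [-3.142, 0.0, 0.188]
force: [0.4, 0.7, 0.3]
grip_width: -0.0001
```

>>> {"fn": "arm_command", "kwargs": {
  "gripper": [0, 0, 0],
  "slide": [
    [0, 0, 0.1],
    [0, 0, 0.1],
    [0, 0, 0.1]
  ],
  "turn": [
    [0, 0, 0],
    [0, 0, 0],
    [0, 0, 0]
  ]
}}

```text
clock: 4.6
position: [0.54, -0.1644, 0.0756]
tool_rot: [-3.142, -0.0, 0.188]
force: [0.3, 0.0, 0.2]
grip_width: -0.0001
```

>>> {"fn": "arm_command", "kwargs": {
  "gripper": [0, 0, 0],
  "slide": [
    [0, 0, 0.1],
    [0, 0, 0.1],
    [0, 0, 0.1]
  ],
  "turn": [
    [0, 0, 0],
    [0, 0, 0],
    [0, 0, 0]
  ]
}}

```text
clock: 4.97
position: [0.54, -0.1643, 0.0746]
tool_rot: [-3.142, 0.0, 0.188]
force: [-0.3, -0.1, -0.5]
grip_width: -0.0001
```

>>> {"fn": "arm_command", "kwargs": {
  "gripper": [0, 0, 0],
  "slide": [
    [0, 0, 0.1],
    [0, 0, 0.1],
    [0, 0, 0.1]
  ],
  "turn": [
    [0, 0, 0],
    [0, 0, 0],
    [0, 0, 0]
  ]
}}

```text
clock: 5.35
position: [0.5399, -0.1644, 0.0736]
tool_rot: [-3.142, 0.0, 0.188]
force: [-1.2, 0.0, -0.1]
grip_width: -0.0001
```

>>> {"fn": "arm_command", "kwargs": {
  "gripper": [0, 0, 0],
  "slide": [
    [0, 0, 0.1],
    [0, 0, 0.1],
    [0, 0, 0.1]
  ],
  "turn": [
    [0, 0, 0],
    [0, 0, 0],
    [0, 0, 0]
  ]
}}

```text
clock: 5.72
position: [0.5399, -0.1644, 0.0726]
tool_rot: [-3.142, 0.0, 0.188]
force: [0.5, -0.4, 0.4]
grip_width: -0.0001
```

```bash
python3 - <<'E'
from h import *
im=vision.grab_frame("scene"); t=vision.grab_frame("top")
a=cv2.resize(im[160:320,190:400],None,fx=2.6,fy=2.6,interpolation=cv2.INTER_CUBIC)
cv2.imwrite("pics/c1.png",a)
E
```

```text
(no output)
```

View pics/c1.png

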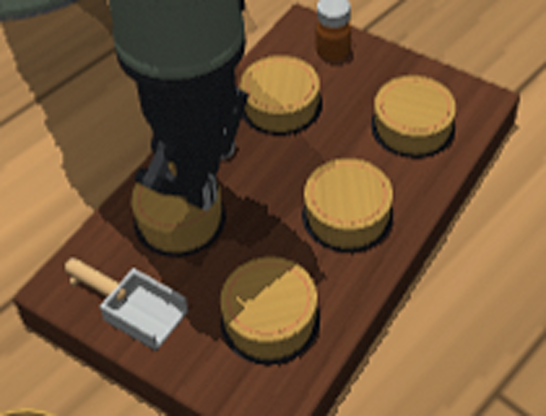

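The crop shows the finger tip at about crop (208,203), over the near-right lid's far edge, with a second link at (155,180).

```bash
python3 - <<'E'
from h import *
print(ray("scene",(190+208/2.6,160+203/2.6),.0726))
print(bot.observe()['position'],bot.observe()['grip_width'])
# lid circle centres seen in scene view at the two extreme heights
for uv in [(190+178/2.6,160+203/2.6),(190+270/2.6,160+303/2.6),(190+347/2.6,160+194/2.6),(190+414/2.6,160+103/2.6),(190+283/2.6,160+84/2.6)]: print(ray("scene",uv,.078).round(4))
E
```

```text
[ 0.53327623 -0.15267374  0.0726    ]
[ 0.53996361 -0.16435368  0.07260097] -0.00018862344438209803
[ 0.5167 -0.1733  0.078 ]
[ 0.6497 -0.1917  0.078 ]
[ 0.6221 -0.0639  0.078 ]
[0.5965 0.0652 0.078 ]
[ 0.4833 -0.0026  0.078 ]
```

>>> {"fn": "arm_command", "kwargs": {
  "gripper": [0, 0, 0],
  "slide": [
    [0, 0, 0.1],
    [0, 0, 0.1],
    [0, 0, 0.1]
  ],
  "turn": [
    [0, 0, 0],
    [0, 0, 0],
    [0, 0, 0]
  ]
}}

```text
clock: 6.2
position: [0.54, -0.1644, 0.0716]
tool_rot: [-3.142, -0.0, 0.188]
force: [-0.1, -0.6, -0.0]
grip_width: 0.0001
```

View zoom.

```bash
python3 - <<'E'
from h import *
im=vision.grab_frame("scene"); t=vision.grab_frame("top")
a=cv2.resize(im[180:270,220:300],None,fx=6,fy=6,interpolation=cv2.INTER_CUBIC)
b=cv2.resize(t[160:250,330:400],None,fx=4.5,fy=6,interpolation=cv2.INTER_CUBIC)
a=np.hstack([a,b]); a=np.clip(255*(a/255.)**.5,0,255).astype(np.uint8)
cv2.imwrite("pics/c2.png",a)
def proj(n,P):
    m=vision.camera_model(n);T=np.linalg.inv(m["T"])
    return cv2.projectPoints(np.array([P],float),T[:3,:3],T[:3,3],m["mtx"],np.array([m["k1"],0,0,0]))[0].ravel()
s=bot.observe();print((proj("scene",s["position"])-[220,180])*6, s["force"])
E
```

```text
[289.96550205 377.21555419] [ 0.92915556 -0.08344652  0.32708697]
```

View pics/c2.png

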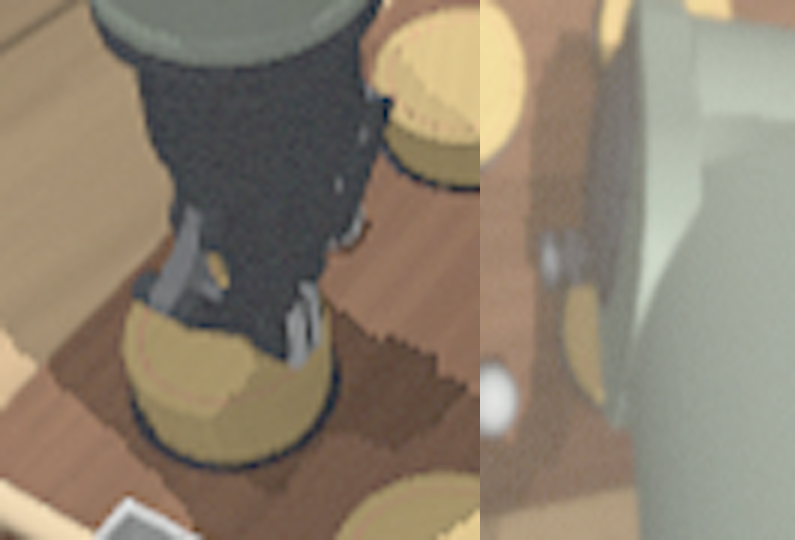

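>>> {"fn": "arm_command", "kwargs": {
  "gripper": [0, 0, 0],
  "slide": [
    [0, 0, 0.1],
    [0, 0, 0.1],
    [0, 0, 0.1]
  ],
  "turn": [
    [0, 0, 0],
    [0, 0, 0],
    [0, 0, 0]
  ]
}}

```text
clock: 6.68
position: [0.54, -0.1644, 0.0706]
tool_rot: [-3.142, -0.0, 0.188]
force: [0.5, 0.2, -0.1]
grip_width: 0.0001
```

>>> {"fn": "arm_command", "kwargs": {
  "gripper": [0, 0, 0],
  "slide": [
    [0, 0, 0.1],
    [0, 0, 0.1],
    [0, 0, 0.1]
  ],
  "turn": [
    [0, 0, 0],
    [0, 0, 0],
    [0, 0, 0]
  ]
}}

```text
clock: 7.05
position: [0.54, -0.1644, 0.0696]
tool_rot: [-3.142, 0.0, 0.188]
force: [0.2, 0.1, 0.7]
grip_width: -0.0002
```

>>> {"fn": "arm_command", "kwargs": {
  "gripper": [0, 0, 0],
  "slide": [
    [0, 0, 0.1],
    [0, 0, 0.1],
    [0, 0, 0.1]
  ],
  "turn": [
    [0, 0, 0],
    [0, 0, 0],
    [0, 0, 0]
  ]
}}

```text
clock: 7.42
position: [0.5399, -0.1644, 0.0686]
tool_rot: [-3.142, 0.0, 0.188]
force: [0.4, 0.2, 0.8]
grip_width: -0.0
```

```bash
python3 - <<'E'
from h import *
s=bot.observe(); print(s['position'],s['force'],s['joint_efforts'].round(2))
im=vision.grab_frame("scene")
a=cv2.resize(im[200:280,210:310],None,fx=7,fy=7,interpolation=cv2.INTER_CUBIC)
a=np.clip(255*(a/255.)**.45,0,255).astype(np.uint8)
from scipy.spatial.transform import Rotation as R
def proj(P):
    m=vision.camera_model("scene");T=np.linalg.inv(m["T"])
    return ((cv2.projectPoints(np.array(P,float),T[:3,:3],T[:3,3],m["mtx"],np.array([m["k1"],0,0,0]))[0].reshape(-1,2)-[210,200]+.5)*7).astype(int)
t=np.linspace(0,6.283,60)
for z,c in((.082,(0,255,0)),(.074,(0,0,255))):
    P=np.c_[.5085+.04*np.cos(t),-.17+.04*np.sin(t),0*t+z]; cv2.polylines(a,[proj(P)],True,c,1)
p=proj([s["position"]])[0]; cv2.circle(a,(int(p[0]),int(p[1])),4,(255,0,0),-1)
cv2.imwrite("pics/c3.png",a)
E
```

```text
[ 0.53994261 -0.16437291  0.0685792 ] [0.43335406 0.22222638 0.75405568] [-1.000e-02 -9.123e+01  3.500e-01 -2.645e+01  1.000e-02 -0.000e+00
 -0.000e+00]
```

View pics/c3.png

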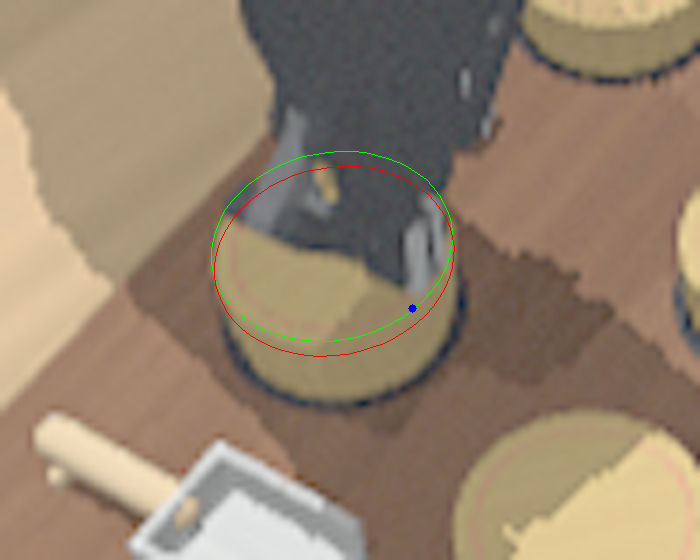

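>>> {"fn": "arm_command", "kwargs": {
  "gripper": [0, 0, 0],
  "slide": [
    [0, 0, 0.1],
    [0, 0, 0.1],
    [0, 0, 0.1]
  ],
  "turn": [
    [0, 0, 0],
    [0, 0, 0],
    [0, 0, 0]
  ]
}}

```text
clock: 7.85
position: [0.5399, -0.1643, 0.0676]
tool_rot: [-3.142, 0.0, 0.188]
force: [0.2, -0.0, -0.5]
grip_width: 0.0003
```

>>> {"fn": "arm_command", "kwargs": {
  "gripper": [0, 0, 0],
  "slide": [
    [0, 0, 0.1],
    [0, 0, 0.1],
    [0, 0, 0.1]
  ],
  "turn": [
    [0, 0, 0],
    [0, 0, 0],
    [0, 0, 0]
  ]
}}

```text
clock: 8.22
position: [0.54, -0.1643, 0.0666]
tool_rot: [-3.142, -0.0, 0.188]
force: [0.0, -0.1, -1.0]
grip_width: -0.0002
```

>>> {"fn": "arm_command", "kwargs": {
  "gripper": [0, 0, 0],
  "slide": [
    [0, 0, 0.1],
    [0, 0, 0.1],
    [0, 0, 0.1]
  ],
  "turn": [
    [0, 0, 0],
    [0, 0, 0],
    [0, 0, 0]
  ]
}}

```text
clock: 8.6
position: [0.54, -0.1643, 0.0656]
tool_rot: [-3.142, 0.0, 0.188]
force: [0.1, -0.3, 0.1]
grip_width: 0.0002
```

>>> {"fn": "arm_command", "kwargs": {
  "gripper": [0, 0, 0],
  "slide": [
    [0, 0, 0.1],
    [0, 0, 0.1],
    [0, 0, 0.1]
  ],
  "turn": [
    [0, 0, 0],
    [0, 0, 0],
    [0, 0, 0]
  ]
}}

```text
clock: 8.98
position: [0.54, -0.1644, 0.0646]
tool_rot: [-3.142, 0.0, 0.188]
force: [-0.7, -0.8, -0.6]
grip_width: -0.0
```

```bash
python3 - <<'E'
from h import *
im=vision.grab_frame("scene"); i0=cv2.imread("pics/scene0.png")
s=bot.observe(); m=vision.camera_model("scene");T=np.linalg.inv(m["T"])
def proj(P): return cv2.projectPoints(np.array(P,float),T[:3,:3],T[:3,3],m["mtx"],np.array([m["k1"],0,0,0]))[0].reshape(-1,2)
def prep(i):
    a=cv2.resize(i[205:265,225:290],None,fx=6,fy=8,interpolation=cv2.INTER_NEAREST); return np.clip(255*(a/255.)**.45,0,255).astype(np.uint8)
a,b=prep(im),prep(i0)
r=np.array([.5085,-.17,0])
p=((proj([s["position"]+[0,0,d] for d in(0,.01,.02)])-[225,205]+.5)*[6,8]).astype(int)
for q,c in zip(p,((255,0,0),(0,255,0),(0,0,255))): cv2.circle(a,tuple(map(int,q)),3,c,-1)
cv2.imwrite("pics/c4.png",np.hstack([a,b]));print(p)
E
```

```text
[[264 321]
 [262 300]
 [260 279]]
```

View pics/c4.png

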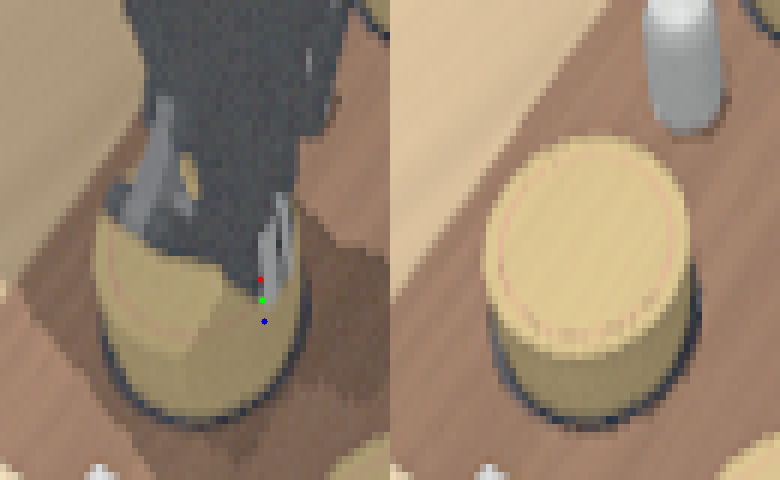

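The tip appears at about (265,303) in the crop. That is roughly 10 mm higher than the reported TCP, so it's still not touching. I'll keep going down in small steps.

>>> {"fn": "arm_command", "kwargs": {
  "gripper": [0, 0, 0],
  "slide": [
    [0, 0, 0.1],
    [0, 0, 0.1],
    [0, 0, 0.1]
  ],
  "turn": [
    [0, 0, 0],
    [0, 0, 0],
    [0, 0, 0]
  ]
}}

```text
clock: 9.4
position: [0.54, -0.1643, 0.0636]
tool_rot: [-3.142, -0.0, 0.188]
force: [-0.1, -0.5, 0.3]
grip_width: 0.0001
```

>>> {"fn": "arm_command", "kwargs": {
  "gripper": [0, 0, 0],
  "slide": [
    [0, 0, 0.1],
    [0, 0, 0.1],
    [0, 0, 0.1]
  ],
  "turn": [
    [0, 0, 0],
    [0, 0, 0],
    [0, 0, 0]
  ]
}}

```text
clock: 9.78
position: [0.54, -0.1644, 0.0626]
tool_rot: [-3.142, -0.0, 0.188]
force: [0.7, 0.4, 0.2]
grip_width: 0.0002
```

>>> {"fn": "arm_command", "kwargs": {
  "gripper": [0, 0],
  "slide": [
    [0, 0, 0.1],
    [0, 0, 0.1]
  ],
  "turn": [
    [0, 0, 0],
    [0, 0, 0]
  ]
}}

```text
clock: 10.02
position: [0.5399, -0.1643, 0.0615]
tool_rot: [-3.142, 0.0, 0.188]
force: [0.5, -0.5, -0.2]
grip_width: 0.0
```

>>> {"fn": "arm_command", "kwargs": {
  "gripper": [0, 0],
  "slide": [
    [0, 0, 0.1],
    [0, 0, 0.1]
  ],
  "turn": [
    [0, 0, 0],
    [0, 0, 0]
  ]
}}

```text
clock: 10.28
position: [0.5399, -0.1643, 0.0605]
tool_rot: [-3.141, 0.0, 0.188]
force: [0.3, -0.8, -0.0]
grip_width: 0.0002
```

>>> {"fn": "arm_command", "kwargs": {
  "gripper": [0, 0],
  "slide": [
    [0, 0, 0.1],
    [0, 0, 0.1]
  ],
  "turn": [
    [0, 0, 0],
    [0, 0, 0]
  ]
}}

```text
clock: 10.52
position: [0.5399, -0.1643, 0.0595]
tool_rot: [-3.141, 0.0, 0.188]
force: [-0.2, 0.3, 0.2]
grip_width: 0.0001
```

>>> {"fn": "arm_command", "kwargs": {
  "gripper": [0, 0],
  "slide": [
    [0, 0, 0.1],
    [0, 0, 0.1]
  ],
  "turn": [
    [0, 0, 0],
    [0, 0, 0]
  ]
}}

```text
clock: 10.78
position: [0.5401, -0.1644, 0.0587]
tool_rot: [3.141, -0.0, 0.188]
force: [-1.4, 0.8, 3.4]
grip_width: 0.0001
```

```bash
python3 - <<'E'
from h import *
im=vision.grab_frame("scene"); i0=cv2.imread("pics/scene0.png")
s=bot.observe(); m=vision.camera_model("scene");T=np.linalg.inv(m["T"])
print(s["position"],s["force"],s["joint_efforts"].round(2),s["moment"])
def proj(P): return cv2.projectPoints(np.array(P,float),T[:3,:3],T[:3,3],m["mtx"],np.array([m["k1"],0,0,0]))[0].reshape(-1,2)
def prep(i):
    a=cv2.resize(i[170:265,220:290],None,fx=5.5,fy=6,interpolation=cv2.INTER_NEAREST); return np.clip(255*(a/255.)**.35,0,255).astype(np.uint8)
a,b=prep(im),prep(i0)
p=((proj([s["position"]+[0,0,d] for d in(0,.01,.02,.05,.1)])-[220,170]+.5)*[5.5,6]).astype(int)
for q in p: cv2.circle(a,tuple(map(int,q)),2,(0,0,255),-1)
cv2.imwrite("pics/c5.png",np.hstack([a,b]));print(p)
E
```

```text
[ 0.54005027 -0.16439516  0.05870461] [0.22789289 0.57280886 3.23434216] [ 3.000e-02 -9.016e+01  4.800e-01 -2.518e+01  4.000e-02 -1.200e-01
 -0.000e+00] [ 0.044244    0.03620446 -0.03885692]
[[271 460]
 [269 444]
 [267 429]
 [260 380]
 [249 294]]
```

View pics/c5.png

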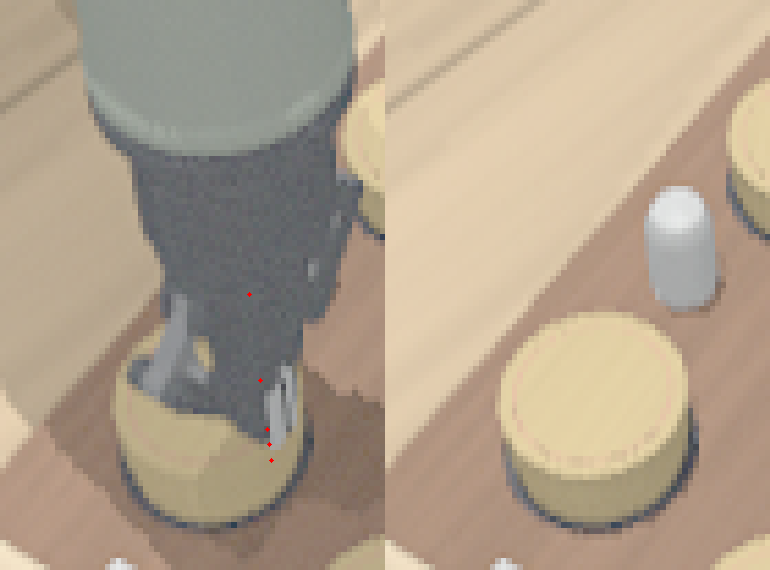

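>>> {"fn": "arm_command", "kwargs": {
  "gripper": [0, 0],
  "slide": [
    [0, 0, 0.05],
    [0, 0, 0.05]
  ],
  "turn": [
    [0, 0, 0],
    [0, 0, 0]
  ]
}}

```text
clock: 11.08
position: [0.5401, -0.1644, 0.0585]
tool_rot: [3.141, -0.0, 0.188]
force: [-1.3, 0.9, 9.8]
grip_width: -0.0002
```

>>> {"fn": "arm_command", "kwargs": {
  "gripper": [0, 0],
  "slide": [
    [0, 0, 0.05],
    [0, 0, 0.05]
  ],
  "turn": [
    [0, 0, 0],
    [0, 0, 0]
  ]
}}

```text
clock: 11.32
position: [0.5402, -0.1644, 0.0583]
tool_rot: [3.141, -0.001, 0.188]
force: [-3.4, 1.3, 16.0]
grip_width: 0.0002
```

```bash
python3 - <<'E'
from h import *
s=bot.observe(); print(s["force"],s["moment"], s["moment"][1]/-s["force"][2], s["moment"][0]/s["force"][2])
print("next points"); 
for n,p in dict(d=(.508,.003),a=(.5646,.0595),b=(.5889,-.0682),c=(.6132,-.1959)).items(): print(n); to([*p,.07])
E
```

```text
[-3.38967143  1.34222961 16.04489704] [ 0.22984927  0.9441886  -0.01662439] -0.05884665988261897 0.014325381165813443
next points
d
shift cm [ -0.04 -17.04  -1.17] at [ 0.5402 -0.1644  0.0583]
a
shift cm [  6.58 -21.54  -1.17] at [ 0.5402 -0.1644  0.0583]
b
shift cm [ 6.58 -8.54 -1.17] at [ 0.5402 -0.1644  0.0583]
c
shift cm [ 6.58  4.46 -1.16] at [ 0.5402 -0.1644  0.0583]
```

>>> {"fn": "arm_command", "kwargs": {
  "gripper": [0, 0, 0],
  "slide": [
    [0, 0, -1],
    [0, 0, -2.5],
    [0, 0, -2.5]
  ],
  "turn": [
    [0, 0, 0],
    [0, 0, 0],
    [0, 0, 0]
  ]
}}

```text
clock: 11.7
position: [0.5407, -0.1646, 0.084]
tool_rot: [3.141, -0.002, 0.188]
force: [-0.3, -0.1, 0.2]
grip_width: -0.0002
```

>>> {"fn": "arm_command", "kwargs": {
  "gripper": [0, 0, 0, 0, 0],
  "slide": [
    [0, -6, -0.5],
    [0, -12, -0.5],
    [0, -17, -0.5],
    [0, -17, 1],
    [0, -17, 1]
  ],
  "turn": [
    [0, 0, 0],
    [0, 0, 0],
    [0, 0, 0],
    [0, 0, 0],
    [0, 0, 0]
  ]
}}

```text
clock: 12.32
position: [0.5077, 0.0022, 0.0717]
tool_rot: [3.141, 0.002, 0.188]
force: [-0.3, -0.9, 0.1]
grip_width: -0.0001
```

>>> {"fn": "arm_command", "kwargs": {
  "gripper": [0, 0, 0],
  "slide": [
    [0, 0, 0.3],
    [0, 0, 0.5],
    [0, 0, 0.5]
  ],
  "turn": [
    [0, 0, 0],
    [0, 0, 0],
    [0, 0, 0]
  ]
}}

```text
clock: 12.7
position: [0.5082, 0.0021, 0.0676]
tool_rot: [3.142, 0.0, 0.187]
force: [0.4, 0.2, -0.3]
grip_width: 0.0003
```

```bash
python3 - <<'E'
from h import *
im=vision.grab_frame("scene")
a=cv2.resize(im[130:260,230:360],None,fx=6,fy=4.6,interpolation=cv2.INTER_NEAREST)
a=np.clip(255*(a/255.)**.45,0,255).astype(np.uint8)
cv2.imwrite("pics/c6.png",a)
to([.508,.003,.067])
E
```

```text
shift cm [-0.01 -0.08  0.06] at [0.5083 0.0023 0.0676]
```

View pics/c6.png

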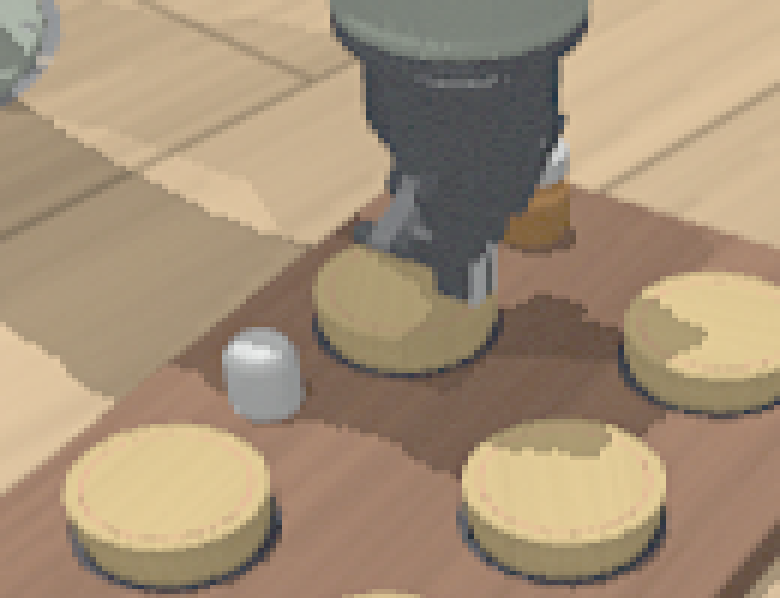

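The view shows the closed finger tip at (480,300), over the far edge of the near-left lid. The jar and shaker are standing clear. I'll continue the descent.

>>> {"fn": "arm_command", "kwargs": {
  "gripper": [0, 0],
  "slide": [
    [0, 0, 0.1],
    [0, 0, 0.1]
  ],
  "turn": [
    [0, 0, 0],
    [0, 0, 0]
  ]
}}

```text
clock: 13.0
position: [0.5082, 0.0026, 0.0666]
tool_rot: [-3.142, 0.0, 0.188]
force: [0.9, 0.8, -0.4]
grip_width: 0.0003
```

>>> {"fn": "arm_command", "kwargs": {
  "gripper": [0, 0],
  "slide": [
    [0, 0, 0.1],
    [0, 0, 0.1]
  ],
  "turn": [
    [0, 0, 0],
    [0, 0, 0]
  ]
}}

```text
clock: 13.25
position: [0.5082, 0.0027, 0.0655]
tool_rot: [-3.142, 0.0, 0.188]
force: [-0.6, 0.6, -0.8]
grip_width: 0.0
```

>>> {"fn": "arm_command", "kwargs": {
  "gripper": [0, 0],
  "slide": [
    [0, 0, 0.1],
    [0, 0, 0.1]
  ],
  "turn": [
    [0, 0, 0],
    [0, 0, 0]
  ]
}}

```text
clock: 13.5
position: [0.5082, 0.0027, 0.0645]
tool_rot: [-3.142, 0.0, 0.188]
force: [-0.5, -0.1, 0.4]
grip_width: -0.0002
```

>>> {"fn": "arm_command", "kwargs": {
  "gripper": [0, 0],
  "slide": [
    [0, 0, 0.1],
    [0, 0, 0.1]
  ],
  "turn": [
    [0, 0, 0],
    [0, 0, 0]
  ]
}}

```text
clock: 13.75
position: [0.5082, 0.0026, 0.0635]
tool_rot: [-3.142, 0.0, 0.188]
force: [-0.1, -0.0, -0.5]
grip_width: 0.0
```

>>> {"fn": "arm_command", "kwargs": {
  "gripper": [0, 0],
  "slide": [
    [0, 0, 0.1],
    [0, 0, 0.1]
  ],
  "turn": [
    [0, 0, 0],
    [0, 0, 0]
  ]
}}

```text
clock: 14.0
position: [0.5082, 0.0026, 0.0625]
tool_rot: [-3.142, 0.0, 0.188]
force: [0.4, -0.2, -0.4]
grip_width: 0.0001
```

>>> {"fn": "arm_command", "kwargs": {
  "gripper": [0, 0],
  "slide": [
    [0, 0, 0.1],
    [0, 0, 0.1]
  ],
  "turn": [
    [0, 0, 0],
    [0, 0, 0]
  ]
}}

```text
clock: 14.25
position: [0.5082, 0.0027, 0.0615]
tool_rot: [-3.142, 0.0, 0.188]
force: [0.4, -0.3, 0.4]
grip_width: -0.0
```

>>> {"fn": "arm_command", "kwargs": {
  "gripper": [0, 0],
  "slide": [
    [0, 0, 0.1],
    [0, 0, 0.1]
  ],
  "turn": [
    [0, 0, 0],
    [0, 0, 0]
  ]
}}

```text
clock: 14.5
position: [0.5082, 0.0027, 0.0605]
tool_rot: [-3.142, 0.0, 0.188]
force: [-0.5, -0.1, -0.1]
grip_width: -0.0001
```

>>> {"fn": "arm_command", "kwargs": {
  "gripper": [0, 0],
  "slide": [
    [0, 0, 0.1],
    [0, 0, 0.1]
  ],
  "turn": [
    [0, 0, 0],
    [0, 0, 0]
  ]
}}

```text
clock: 14.75
position: [0.5082, 0.0027, 0.0595]
tool_rot: [-3.142, 0.0, 0.188]
force: [-0.0, 0.6, -0.7]
grip_width: -0.0002
```

>>> {"fn": "arm_command", "kwargs": {
  "gripper": [0, 0],
  "slide": [
    [0, 0, 0.1],
    [0, 0, 0.1]
  ],
  "turn": [
    [0, 0, 0],
    [0, 0, 0]
  ]
}}

```text
clock: 15.0
position: [0.5082, 0.0026, 0.0585]
tool_rot: [-3.142, 0.0, 0.188]
force: [0.4, -0.5, -1.2]
grip_width: -0.0001
```

>>> {"fn": "arm_command", "kwargs": {
  "gripper": [0, 0],
  "slide": [
    [0, 0, 0.1],
    [0, 0, 0.1]
  ],
  "turn": [
    [0, 0, 0],
    [0, 0, 0]
  ]
}}

```text
clock: 15.25
position: [0.5082, 0.0026, 0.0575]
tool_rot: [-3.142, 0.0, 0.188]
force: [0.4, -0.3, 0.1]
grip_width: -0.0002
```

>>> {"fn": "arm_command", "kwargs": {
  "gripper": [0, 0],
  "slide": [
    [0, 0, 0.1],
    [0, 0, 0.1]
  ],
  "turn": [
    [0, 0, 0],
    [0, 0, 0]
  ]
}}

```text
clock: 15.5
position: [0.5082, 0.0027, 0.0565]
tool_rot: [-3.142, 0.0, 0.188]
force: [0.4, 0.6, -0.8]
grip_width: 0.0001
```

```bash
python3 - <<'E'
from h import *
s=bot.observe(); print(s["force"],s["moment"])
im=vision.grab_frame("scene"); m=vision.camera_model("scene");T=np.linalg.inv(m["T"])
r=R.from_euler('xyz',s["tool_rot"])
def proj(P): return cv2.projectPoints(np.array(P,float),T[:3,:3],T[:3,3],m["mtx"],np.array([m["k1"],0,0,0]))[0].reshape(-1,2)
a=cv2.resize(im[150:220,270:345],None,fx=8,fy=8,interpolation=cv2.INTER_NEAREST)
a=np.clip(255*(a/255.)**.4,0,255).astype(np.uint8)
w=lambda P:((proj(P)-[270,150]+.5)*8).astype(int)
for z,c in((0,(0,0,255)),(.015,(0,255,0))):
    q=[s["position"]+r.apply([x,y,0])+[0,0,z] for x,y in((.011,.012),(.011,-.012),(-.011,-.012),(-.011,.012))]
    cv2.polylines(a,[w(q)],True,c,1)
t=np.linspace(0,6.283,60)
cv2.polylines(a,[w(np.c_[.4767+.04*np.cos(t),-.003+.04*np.sin(t),0*t+.076])],True,(255,0,0),1)
cv2.imwrite("pics/c7.png",a)
E
```

```text
[ 0.36685188  0.6374568  -0.83814546] [ 0.01546165 -0.07386907 -0.01238176]
```

View pics/c7.png

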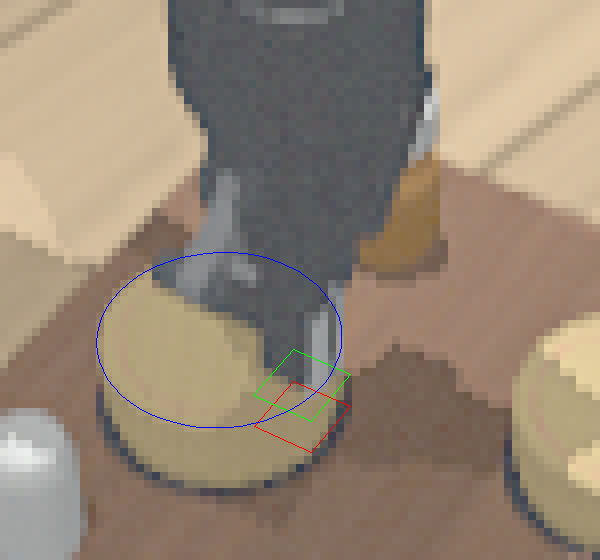

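>>> {"fn": "arm_command", "kwargs": {
  "gripper": [0, 0],
  "slide": [
    [0, 0, 0.1],
    [0, 0, 0.1]
  ],
  "turn": [
    [0, 0, 0],
    [0, 0, 0]
  ]
}}

```text
clock: 15.8
position: [0.5082, 0.0027, 0.0555]
tool_rot: [-3.142, 0.0, 0.188]
force: [0.4, -0.3, -0.4]
grip_width: 0.0
```

>>> {"fn": "arm_command", "kwargs": {
  "gripper": [0, 0],
  "slide": [
    [0, 0, 0.1],
    [0, 0, 0.1]
  ],
  "turn": [
    [0, 0, 0],
    [0, 0, 0]
  ]
}}

```text
clock: 16.05
position: [0.5084, 0.0027, 0.0548]
tool_rot: [3.142, -0.0, 0.188]
force: [-1.6, 0.1, 7.5]
grip_width: 0.0004
```

>>> {"fn": "arm_command", "kwargs": {
  "gripper": [0, 0, 0, 0, 0],
  "slide": [
    [0, 0, -2.2],
    [3.3, -2.2, -2.2],
    [6.6, -4.5, -2.2],
    [6.6, -4.5, -1.5],
    [6.6, -4.5, -1.0]
  ],
  "turn": [
    [0, 0, 0],
    [0, 0, 0],
    [0, 0, 0],
    [0, 0, 0],
    [0, 0, 0]
  ]
}}

```text
clock: 16.68
position: [0.5641, 0.0588, 0.064]
tool_rot: [3.141, 0.001, 0.188]
force: [-0.1, 0.7, -0.5]
grip_width: -0.0002
```

>>> {"fn": "arm_command", "kwargs": {
  "gripper": [0, 0],
  "slide": [
    [0, 0, 0.1],
    [0, 0, 0.1]
  ],
  "turn": [
    [0, 0, 0],
    [0, 0, 0]
  ]
}}

```text
clock: 16.92
position: [0.5644, 0.0586, 0.0637]
tool_rot: [3.141, 0.0, 0.187]
force: [0.6, -0.1, 0.6]
grip_width: 0.0001
```

>>> {"fn": "arm_command", "kwargs": {
  "gripper": [0, 0],
  "slide": [
    [0, 0, 0.1],
    [0, 0, 0.1]
  ],
  "turn": [
    [0, 0, 0],
    [0, 0, 0]
  ]
}}

```text
clock: 17.18
position: [0.5646, 0.0591, 0.0627]
tool_rot: [-3.142, -0.0, 0.188]
force: [0.4, 0.3, -0.5]
grip_width: -0.0
```

>>> {"fn": "arm_command", "kwargs": {
  "gripper": [0, 0],
  "slide": [
    [0, 0, 0.1],
    [0, 0, 0.1]
  ],
  "turn": [
    [0, 0, 0],
    [0, 0, 0]
  ]
}}

```text
clock: 17.42
position: [0.5646, 0.0592, 0.0616]
tool_rot: [-3.142, 0.0, 0.188]
force: [1.5, 0.1, 0.8]
grip_width: 0.0001
```

>>> {"fn": "arm_command", "kwargs": {
  "gripper": [0, 0],
  "slide": [
    [0, 0, 0.1],
    [0, 0, 0.1]
  ],
  "turn": [
    [0, 0, 0],
    [0, 0, 0]
  ]
}}

```text
clock: 17.68
position: [0.5646, 0.0592, 0.0605]
tool_rot: [-3.142, 0.0, 0.188]
force: [0.6, 0.5, -0.0]
grip_width: 0.0001
```

>>> {"fn": "arm_command", "kwargs": {
  "gripper": [0, 0],
  "slide": [
    [0, 0, 0.1],
    [0, 0, 0.1]
  ],
  "turn": [
    [0, 0, 0],
    [0, 0, 0]
  ]
}}

```text
clock: 17.92
position: [0.5646, 0.0592, 0.0595]
tool_rot: [-3.142, 0.0, 0.188]
force: [0.6, -0.7, -0.4]
grip_width: 0.0002
```

>>> {"fn": "arm_command", "kwargs": {
  "gripper": [0, 0],
  "slide": [
    [0, 0, 0.1],
    [0, 0, 0.1]
  ],
  "turn": [
    [0, 0, 0],
    [0, 0, 0]
  ]
}}

```text
clock: 18.18
position: [0.5646, 0.0592, 0.0585]
tool_rot: [-3.142, 0.0, 0.188]
force: [-0.4, -0.4, -0.8]
grip_width: 0.0002
```

>>> {"fn": "arm_command", "kwargs": {
  "gripper": [0, 0],
  "slide": [
    [0, 0, 0.1],
    [0, 0, 0.1]
  ],
  "turn": [
    [0, 0, 0],
    [0, 0, 0]
  ]
}}

```text
clock: 18.42
position: [0.5646, 0.0592, 0.0575]
tool_rot: [-3.142, 0.0, 0.188]
force: [0.7, -0.2, 0.6]
grip_width: 0.0003
```

>>> {"fn": "arm_command", "kwargs": {
  "gripper": [0, 0],
  "slide": [
    [0, 0, 0.08],
    [0, 0, 0.08]
  ],
  "turn": [
    [0, 0, 0],
    [0, 0, 0]
  ]
}}

```text
clock: 18.68
position: [0.5646, 0.0592, 0.0567]
tool_rot: [-3.142, 0.0, 0.188]
force: [-0.4, 0.8, -0.3]
grip_width: 0.0002
```

>>> {"fn": "arm_command", "kwargs": {
  "gripper": [0, 0],
  "slide": [
    [0, 0, 0.1],
    [0, 0, 0.1]
  ],
  "turn": [
    [0, 0, 0],
    [0, 0, 0]
  ]
}}

```text
clock: 18.92
position: [0.5647, 0.0592, 0.0557]
tool_rot: [-3.142, 0.0, 0.188]
force: [-0.1, 0.0, -0.3]
grip_width: -0.0002
```

>>> {"fn": "arm_command", "kwargs": {
  "gripper": [0, 0],
  "slide": [
    [0, 0, 0.1],
    [0, 0, 0.1]
  ],
  "turn": [
    [0, 0, 0],
    [0, 0, 0]
  ]
}}

```text
clock: 19.18
position: [0.5647, 0.0592, 0.0553]
tool_rot: [3.142, -0.0, 0.188]
force: [-4.0, -0.1, 12.3]
grip_width: -0.0004
```

>>> {"fn": "arm_command", "kwargs": {
  "gripper": [0, 0],
  "slide": [
    [0, 0, 0.08],
    [0, 0, 0.08]
  ],
  "turn": [
    [0, 0, 0],
    [0, 0, 0]
  ]
}}

```text
clock: 19.42
position: [0.5647, 0.0592, 0.055]
tool_rot: [3.142, -0.0, 0.188]
force: [-8.1, -0.1, 22.9]
grip_width: -0.0001
```

>>> {"fn": "arm_command", "kwargs": {
  "gripper": [0, 0, 0, 0, 0],
  "slide": [
    [0, 0, -2.2],
    [0, 6, -2.2],
    [0, 12, -2.2],
    [0, 13, -1.5],
    [0, 13, -1.1]
  ],
  "turn": [
    [0, 0, 0],
    [0, 0, 0],
    [0, 0, 0],
    [0, 0, 0],
    [0, 0, 0]
  ]
}}

```text
clock: 20.05
position: [0.5887, -0.0689, 0.0645]
tool_rot: [-3.141, 0.0, 0.186]
force: [0.4, 0.8, -0.1]
grip_width: -0.0
```

>>> {"fn": "arm_command", "kwargs": {
  "gripper": [0, 0],
  "slide": [
    [0, 0, 0.1],
    [0, 0, 0.1]
  ],
  "turn": [
    [0, 0, 0],
    [0, 0, 0]
  ]
}}

```text
clock: 20.3
position: [0.5889, -0.0671, 0.064]
tool_rot: [-3.141, 0.0, 0.19]
force: [-0.2, -1.2, 0.3]
grip_width: -0.0
```

>>> {"fn": "arm_command", "kwargs": {
  "gripper": [0, 0],
  "slide": [
    [0, 0, 0.1],
    [0, 0, 0.1]
  ],
  "turn": [
    [0, 0, 0],
    [0, 0, 0]
  ]
}}

```text
clock: 20.55
position: [0.5889, -0.0682, 0.063]
tool_rot: [-3.142, -0.0, 0.188]
force: [1.0, -0.5, 0.4]
grip_width: -0.0002
```

>>> {"fn": "arm_command", "kwargs": {
  "gripper": [0, 0],
  "slide": [
    [0, 0, 0.1],
    [0, 0, 0.1]
  ],
  "turn": [
    [0, 0, 0],
    [0, 0, 0]
  ]
}}

```text
clock: 20.8
position: [0.5889, -0.0685, 0.0619]
tool_rot: [-3.142, 0.0, 0.188]
force: [0.5, -0.4, -0.4]
grip_width: 0.0003
```

>>> {"fn": "arm_command", "kwargs": {
  "gripper": [0, 0],
  "slide": [
    [0, 0, 0.1],
    [0, 0, 0.1]
  ],
  "turn": [
    [0, 0, 0],
    [0, 0, 0]
  ]
}}

```text
clock: 21.05
position: [0.5889, -0.0685, 0.0609]
tool_rot: [-3.142, 0.0, 0.188]
force: [-0.0, 0.4, 0.3]
grip_width: -0.0003
```

>>> {"fn": "arm_command", "kwargs": {
  "gripper": [0, 0],
  "slide": [
    [0, 0, 0.1],
    [0, 0, 0.1]
  ],
  "turn": [
    [0, 0, 0],
    [0, 0, 0]
  ]
}}

```text
clock: 21.3
position: [0.5889, -0.0685, 0.0599]
tool_rot: [-3.142, 0.0, 0.188]
force: [0.9, 0.3, 0.1]
grip_width: -0.0003
```

>>> {"fn": "arm_command", "kwargs": {
  "gripper": [0, 0],
  "slide": [
    [0, 0, 0.1],
    [0, 0, 0.1]
  ],
  "turn": [
    [0, 0, 0],
    [0, 0, 0]
  ]
}}

```text
clock: 21.55
position: [0.5889, -0.0685, 0.0589]
tool_rot: [-3.142, 0.0, 0.188]
force: [-0.5, -0.7, 0.2]
grip_width: 0.0
```

>>> {"fn": "arm_command", "kwargs": {
  "gripper": [0, 0],
  "slide": [
    [0, 0, 0.1],
    [0, 0, 0.1]
  ],
  "turn": [
    [0, 0, 0],
    [0, 0, 0]
  ]
}}

```text
clock: 21.8
position: [0.5889, -0.0685, 0.0579]
tool_rot: [-3.142, 0.0, 0.188]
force: [0.5, 0.1, -0.3]
grip_width: -0.0002
```

>>> {"fn": "arm_command", "kwargs": {
  "gripper": [0, 0],
  "slide": [
    [0, 0, 0.08],
    [0, 0, 0.08]
  ],
  "turn": [
    [0, 0, 0],
    [0, 0, 0]
  ]
}}

```text
clock: 22.05
position: [0.589, -0.0686, 0.0575]
tool_rot: [3.142, -0.0, 0.188]
force: [-1.6, 0.8, 6.8]
grip_width: -0.0001
```

>>> {"fn": "arm_command", "kwargs": {
  "gripper": [0, 0],
  "slide": [
    [0, 0, 0.05],
    [0, 0, 0.05]
  ],
  "turn": [
    [0, 0, 0],
    [0, 0, 0]
  ]
}}

```text
clock: 22.3
position: [0.589, -0.0686, 0.0573]
tool_rot: [3.141, -0.0, 0.188]
force: [-5.0, 0.4, 12.2]
grip_width: -0.0001
```

>>> {"fn": "arm_command", "kwargs": {
  "gripper": [0, 0, 0, 0, 0],
  "slide": [
    [0, 0, -2.0],
    [0, 6, -2.0],
    [0, 12, -2.0],
    [0, 13, -1.5],
    [0, 13, -0.8]
  ],
  "turn": [
    [0, 0, 0],
    [0, 0, 0],
    [0, 0, 0],
    [0, 0, 0],
    [0, 0, 0]
  ]
}}

```text
clock: 22.92
position: [0.6131, -0.1967, 0.0642]
tool_rot: [-3.141, -0.0, 0.187]
force: [0.8, -0.2, -0.5]
grip_width: 0.0001
```

>>> {"fn": "arm_command", "kwargs": {
  "gripper": [0, 0],
  "slide": [
    [0, 0, 0.1],
    [0, 0, 0.1]
  ],
  "turn": [
    [0, 0, 0],
    [0, 0, 0]
  ]
}}

```text
clock: 23.18
position: [0.6133, -0.1948, 0.0637]
tool_rot: [-3.141, 0.0, 0.19]
force: [0.1, 0.3, -0.0]
grip_width: 0.0001
```

>>> {"fn": "arm_command", "kwargs": {
  "gripper": [0, 0],
  "slide": [
    [0, 0, 0.1],
    [0, 0, 0.1]
  ],
  "turn": [
    [0, 0, 0],
    [0, 0, 0]
  ]
}}

```text
clock: 23.42
position: [0.6133, -0.1959, 0.0628]
tool_rot: [3.142, -0.0, 0.188]
force: [0.4, 0.4, 0.2]
grip_width: 0.0004
```

>>> {"fn": "arm_command", "kwargs": {
  "gripper": [0, 0],
  "slide": [
    [0, 0, 0.1],
    [0, 0, 0.1]
  ],
  "turn": [
    [0, 0, 0],
    [0, 0, 0]
  ]
}}

```text
clock: 23.68
position: [0.6131, -0.1963, 0.0616]
tool_rot: [-3.142, 0.0, 0.188]
force: [-0.3, -0.5, 0.0]
grip_width: 0.0001
```

>>> {"fn": "arm_command", "kwargs": {
  "gripper": [0, 0],
  "slide": [
    [0, 0, 0.1],
    [0, 0, 0.1]
  ],
  "turn": [
    [0, 0, 0],
    [0, 0, 0]
  ]
}}

```text
clock: 23.92
position: [0.6132, -0.1962, 0.0606]
tool_rot: [-3.141, 0.0, 0.188]
force: [0.7, 0.3, 0.9]
grip_width: -0.0002
```

>>> {"fn": "arm_command", "kwargs": {
  "gripper": [0, 0],
  "slide": [
    [0, 0, 0.1],
    [0, 0, 0.1]
  ],
  "turn": [
    [0, 0, 0],
    [0, 0, 0]
  ]
}}

```text
clock: 24.18
position: [0.6131, -0.1963, 0.0596]
tool_rot: [-3.142, 0.0, 0.188]
force: [0.5, 0.1, -0.5]
grip_width: -0.0002
```

>>> {"fn": "arm_command", "kwargs": {
  "gripper": [0, 0],
  "slide": [
    [0, 0, 0.1],
    [0, 0, 0.1]
  ],
  "turn": [
    [0, 0, 0],
    [0, 0, 0]
  ]
}}

```text
clock: 24.42
position: [0.6132, -0.1963, 0.0586]
tool_rot: [-3.142, 0.0, 0.188]
force: [-0.1, -0.3, 0.4]
grip_width: -0.0001
```

>>> {"fn": "arm_command", "kwargs": {
  "gripper": [0, 0],
  "slide": [
    [0, 0, 0.1],
    [0, 0, 0.1]
  ],
  "turn": [
    [0, 0, 0],
    [0, 0, 0]
  ]
}}

```text
clock: 24.68
position: [0.6131, -0.1963, 0.0576]
tool_rot: [-3.142, 0.0, 0.188]
force: [-0.2, -0.8, 0.8]
grip_width: -0.0003
```

>>> {"fn": "arm_command", "kwargs": {
  "gripper": [0, 0],
  "slide": [
    [0, 0, 0.08],
    [0, 0, 0.08]
  ],
  "turn": [
    [0, 0, 0],
    [0, 0, 0]
  ]
}}

```text
clock: 24.92
position: [0.6131, -0.1963, 0.0569]
tool_rot: [-3.142, 0.0, 0.188]
force: [-0.7, -0.1, 1.3]
grip_width: -0.0
```

>>> {"fn": "arm_command", "kwargs": {
  "gripper": [0, 0],
  "slide": [
    [0, 0, 0.08],
    [0, 0, 0.08]
  ],
  "turn": [
    [0, 0, 0],
    [0, 0, 0]
  ]
}}

```text
clock: 25.18
position: [0.6131, -0.1963, 0.056]
tool_rot: [-3.142, 0.0, 0.188]
force: [-2.1, -0.1, 2.3]
grip_width: -0.0
```

>>> {"fn": "arm_command", "kwargs": {
  "gripper": [0, 0],
  "slide": [
    [0, 0, 0.08],
    [0, 0, 0.08]
  ],
  "turn": [
    [0, 0, 0],
    [0, 0, 0]
  ]
}}

```text
clock: 25.42
position: [0.6131, -0.1963, 0.0552]
tool_rot: [3.142, 0.0, 0.188]
force: [-1.9, -1.8, 2.2]
grip_width: 0.0002
```

>>> {"fn": "arm_command", "kwargs": {
  "gripper": [0, 0],
  "slide": [
    [0, 0, 0.08],
    [0, 0, 0.08]
  ],
  "turn": [
    [0, 0, 0],
    [0, 0, 0]
  ]
}}

```text
clock: 25.68
position: [0.6132, -0.1963, 0.0547]
tool_rot: [3.141, -0.0, 0.188]
force: [-3.8, -1.2, 6.2]
grip_width: -0.0001
```

>>> {"fn": "arm_command", "kwargs": {
  "gripper": [0, 0, 0, 0, 0],
  "slide": [
    [0, 0, -1.5],
    [3.2, 0, -1.5],
    [3.2, 0, -1.5],
    [3.2, 0, -0.6],
    [3.2, 0, -0.6]
  ],
  "turn": [
    [0, 0, 0],
    [0, 0, 0],
    [0, 0, 0],
    [0, 0, 0],
    [0, 0, 0]
  ]
}}

```text
clock: 26.3
position: [0.6437, -0.1904, 0.0598]
tool_rot: [-3.141, 0.001, 0.188]
force: [0.5, 0.2, 0.6]
grip_width: -0.0002
```

```bash
python3 -c "
from h import *
to([.6446,-.19,.059],.188); print(bot.observe()['force'])"
```

```text
shift cm [ 0.09 -0.03  0.08] at [ 0.6437 -0.1904  0.0598]
turn deg [-0.   0.1 -0. ]
[0.5220809  0.24464364 0.55077279]
```

Lid c (far right) gave about 4 mm at 2 N, then met the rim at 6 N, so it is the loose one. Now I'll press it at its middle.

>>> {"fn": "arm_command", "kwargs": {
  "gripper": [0, 0, 0, 0],
  "slide": [
    [0, 0, 0.1],
    [0, 0, 0.15],
    [0, 0, 0.2],
    [0, 0, 0.2]
  ],
  "turn": [
    [0, 0, 0],
    [0, 0, 0],
    [0, 0, 0],
    [0, 0, 0]
  ]
}}

```text
clock: 26.8
position: [0.6445, -0.1905, 0.059]
tool_rot: [3.141, 0.0, 0.188]
force: [-2.8, 0.4, 6.7]
grip_width: -0.0001
```

>>> {"fn": "arm_command", "kwargs": {
  "gripper": [0, 0, 0],
  "slide": [
    [0, 0, 0.1],
    [0, 0, 0.1],
    [0, 0, 0.1]
  ],
  "turn": [
    [0, 0, 0],
    [0, 0, 0],
    [0, 0, 0]
  ]
}}

```text
clock: 27.18
position: [0.6445, -0.1905, 0.058]
tool_rot: [3.141, 0.0, 0.188]
force: [-2.9, 0.4, 6.8]
grip_width: -0.0001
```

>>> {"fn": "arm_command", "kwargs": {
  "gripper": [0, 0, 0],
  "slide": [
    [0, 0, 0.1],
    [0, 0, 0.2],
    [0, 0, 0.2]
  ],
  "turn": [
    [0, 0, 0],
    [0, 0, 0],
    [0, 0, 0]
  ]
}}

```text
clock: 27.55
position: [0.6445, -0.1905, 0.056]
tool_rot: [3.141, 0.0, 0.188]
force: [-3.5, 0.2, 6.5]
grip_width: -0.0001
```

>>> {"fn": "arm_command", "kwargs": {
  "gripper": [0, 0, 0],
  "slide": [
    [0, 0, 0.1],
    [0, 0, 0.1],
    [0, 0, 0.1]
  ],
  "turn": [
    [0, 0, 0],
    [0, 0, 0],
    [0, 0, 0]
  ]
}}

```text
clock: 27.92
position: [0.6445, -0.1905, 0.055]
tool_rot: [3.141, 0.0, 0.188]
force: [-4.1, 0.7, 7.3]
grip_width: -0.0002
```

>>> {"fn": "arm_command", "kwargs": {
  "gripper": [0, 0, 0],
  "slide": [
    [0, 0, 0.1],
    [0, 0, 0.1],
    [0, 0, 0.1]
  ],
  "turn": [
    [0, 0, 0],
    [0, 0, 0],
    [0, 0, 0]
  ]
}}

```text
clock: 28.3
position: [0.6445, -0.1905, 0.054]
tool_rot: [3.141, 0.0, 0.188]
force: [-2.9, -0.6, 8.2]
grip_width: -0.0
```

>>> {"fn": "arm_command", "kwargs": {
  "gripper": [0, 0, 0],
  "slide": [
    [0, 0, 0.1],
    [0, 0, 0.1],
    [0, 0, 0.1]
  ],
  "turn": [
    [0, 0, 0],
    [0, 0, 0],
    [0, 0, 0]
  ]
}}

```text
clock: 28.68
position: [0.6445, -0.1905, 0.0531]
tool_rot: [3.141, 0.0, 0.188]
force: [-3.9, -0.4, 9.3]
grip_width: -0.0001
```

>>> {"fn": "arm_command", "kwargs": {
  "gripper": [0, 0, 0],
  "slide": [
    [0, 0, 0.06],
    [0, 0, 0.06],
    [0, 0, 0.06]
  ],
  "turn": [
    [0, 0, 0],
    [0, 0, 0],
    [0, 0, 0]
  ]
}}

```text
clock: 29.05
position: [0.6445, -0.1905, 0.053]
tool_rot: [3.141, -0.0, 0.188]
force: [-6.8, 1.3, 16.6]
grip_width: -0.0
```

>>> {"fn": "arm_command", "kwargs": {
  "gripper": [0, 0, 0],
  "slide": [
    [0, 0, 0.03],
    [0, 0, 0.03],
    [0, 0, 0.03]
  ],
  "turn": [
    [0, 0, 0],
    [0, 0, 0],
    [0, 0, 0]
  ]
}}

```text
clock: 29.42
position: [0.6445, -0.1905, 0.0529]
tool_rot: [3.141, -0.0, 0.188]
force: [-8.6, 1.5, 19.9]
grip_width: -0.0001
```

>>> {"fn": "arm_command", "kwargs": {
  "gripper": [0, 0, 0, 0, 0],
  "slide": [
    [0, 0, -1.5],
    [-3.2, 0, -1.5],
    [-3.2, 0, -1.5],
    [-3.2, 0, -0.5],
    [-3.2, 0, -0.3]
  ],
  "turn": [
    [0, 0, 0],
    [0, 0, 0],
    [0, 0, 0],
    [0, 0, 0],
    [0, 0, 0]
  ]
}}

```text
clock: 30.05
position: [0.6133, -0.1958, 0.0536]
tool_rot: [-3.141, 0.001, 0.188]
force: [-0.5, -0.4, -0.3]
grip_width: -0.0003
```

>>> {"fn": "arm_command", "kwargs": {
  "gripper": [0, 0, 0],
  "slide": [
    [0, 0, 0.1],
    [0, 0, 0.1],
    [0, 0, 0.1]
  ],
  "turn": [
    [0, 0, 0],
    [0, 0, 0],
    [0, 0, 0]
  ]
}}

```text
clock: 30.42
position: [0.6133, -0.1963, 0.0536]
tool_rot: [3.142, -0.0, 0.188]
force: [-0.0, 0.5, 0.3]
grip_width: 0.0003
```

>>> {"fn": "arm_command", "kwargs": {
  "gripper": [0, 0, 0],
  "slide": [
    [0, 0, 0.1],
    [0, 0, 0.1],
    [0, 0, 0.1]
  ],
  "turn": [
    [0, 0, 0],
    [0, 0, 0],
    [0, 0, 0]
  ]
}}

```text
clock: 30.8
position: [0.6134, -0.1963, 0.053]
tool_rot: [3.141, -0.0, 0.188]
force: [-2.1, -0.5, 5.1]
grip_width: 0.0001
```

Pressing the near edge now meets a stiff contact at 0.0530, the same height as the middle, so it no longer rocks. Next I'll lift clear and move up.

>>> {"fn": "arm_command", "kwargs": {
  "gripper": [0, 0, 0, 0, 0],
  "slide": [
    [0, 0, -5],
    [0, 0, -10],
    [0, 0, -15],
    [0, 0, -18],
    [0, 0, -18]
  ],
  "turn": [
    [0, 0, 0],
    [0, 0, 0],
    [0, 0, 0],
    [0, 0, 0],
    [0, 0, 0]
  ]
}}

```text
clock: 31.42
position: [0.6142, -0.1966, 0.2351]
tool_rot: [3.14, -0.004, 0.188]
force: [-0.6, -0.3, -0.8]
grip_width: -0.0002
```

>>> {"fn": "arm_command", "kwargs": {
  "gripper": [0, 0, 0, 0, 0],
  "slide": [
    [-6, 6, 0],
    [-12, 12, 0],
    [-18, 17, 0],
    [-18, 17, 0],
    [-18, 17, 0]
  ],
  "turn": [
    [0, 0, 0],
    [0, 0, 0],
    [0, 0, 0],
    [0, 0, 0],
    [0, 0, 0]
  ]
}}

```text
clock: 32.05
position: [0.4641, -0.401, 0.2317]
tool_rot: [3.141, 0.003, 0.181]
force: [1.0, -0.8, -0.4]
grip_width: -0.0001
```

```bash
python3 - <<'E'
from h import *
im=vision.grab_frame("scene"); cv2.imwrite("pics/f.png",im); cv2.imwrite("pics/ft.png",vision.grab_frame("top"))
s=bot.observe();print(s["clock"],s["position"],s["qd"].round(3),s["force"])
E
```

```text
32.15 [ 0.46775807 -0.39674697  0.23173849] [-0.034 -0.002 -0.018 -0.004 -0.002  0.002 -0.003] [0.02531997 1.12898046 0.024612  ]
```

View pics/f.png

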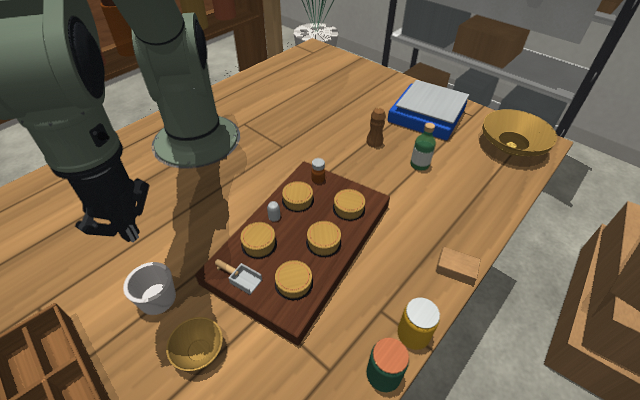

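The scene view shows all five lids level, and the lid at (293,279) sits slightly lower than before. The jar (318,170), shaker (273,210), scoop (240,276) and the other bystanders are where they were, and the arm is clear. Handing in.

```bash
python3 -c "
from workcell import job_done
print(job_done())"
```

```text
the job is handed in; nothing more can be done
None
```

The loose lid was the far-right one; it is now pressed fully home, and the job is handed in at about 32 s of the 51 s allowed.

- **Finding it:** I pressed all five lids near the edge. The other four met a hard stop straight away, taking 7.5 to 23 N with no give. The far-right lid gave about 4 mm at roughly 2 N and then met its rim at about 6 N.
- **Seating it:** I pressed it at its middle. It slid down about 6 mm at 7 to 9 N, less than the 10 N described, then stopped hard. I held about 20 N on it to finish, slightly over the 18 N you called ample.
- **Last checks:** Pressing the near edge again met a stiff contact at the same height as the middle, so it no longer rocks. I repeated that on one side only. The final picture shows all five lids level, nothing else visibly moved, and the arm clear.

**Height disagreement:** with the gripper shut, contact came with the reported TCP at about 53 to 59 mm, although the lid tops stand at 74 to 82 mm. The camera also showed the fingertips roughly 10 to 18 mm higher than the reported TCP. I therefore relied on the measured forces and on heights relative to each other, not on the absolute heights.

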